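# Change over the laser-marking pallet

## Robot

A 7-joint arm with a two-finger parallel gripper is mounted at the origin on the work surface. World frame = base frame: x ahead of the robot, y to its left, z up, the work surface at z = 0. Lengths are in m, angles in rad, forces in N, time in s.
With the tool pointing down it reaches from about 0.35 to 0.9 m from the base axis. Payload 19.9 kg.
Tool frame: the origin (TCP) lies between the finger pads; the fingertips stand 19 mm ahead of it and the grasp point (between the pads) is the TCP; z points along the fingers, y is the direction in which the jaws open and shut (so a half turn about z gives the same grasp; the last joint's range is limited). The gripper opens to 94 mm and grips with 3 to 60 N. Pads are 16 mm wide; open, the fingers measure 119 mm over their backs; the gripper's body (75 mm by 177 mm) begins 78 mm behind the grasp point.
Start: joints at [-1.167, 0.417, -0.01, 1.614, 0.005, 1.111, -0.053], TCP at [0.269, 0.564, 0.224] pointing down, gripper open.
Joint ranges: [-2.81, 2.81], [-0.39, 2.02], [-1.27, 1.25], [0.06, 2.57], [-1.19, 4.33], [0.19, 2], [-2.82, 2.82]. Speed limits (rad/s): [1.89, 1.89, 2.39, 2.39, 3.01, 3.01, 3.01].

## Interface

Orientations are given as a 3x3 rotation matrix whose columns are the frame's x, y, z axes.
In Python, from rig import robot gives the robot as it stands. Calls block until the motion is done:
- robot.move_ptp(position, orientation): joint-space move of the TCP to a pose.
- robot.move_linear(position, velocity=0.15, frame=None, threshold=None): straight line of the TCP; frame=None keeps the orientation; velocity is the mean speed in m/s. With threshold (N) it stops when the force on the tool has changed by that much, and returns True; else False.
- robot.goto_joints(angles): joint-space move.
- robot.gripper_to(opening): finger opening in m; the grip force is fixed at half the most; returns when the fingers have stopped.
- robot.pause(seconds).
- robot.ik(position, orientation): joint angles nearest the present ones, or None.
- robot.get_state(): the state.
- robot.grab_frame(name): name is "side" or "top" or "wrist"; returns the picture (480x640x3 uint8, red, green, blue); there is no depth.
- robot.camera_info(name): a dict with "fx", "fy", "cx", "cy" (pixels), "rvec" (rotation vector, rad) and "tvec" (3), from world to camera coordinates, as OpenCV has them. Camera axes: x right, y down, z forward; pixel columns grow to the right and rows downward; lengths in m; the calibration is good to about 2 mm. A picture is of the moment at which its call begins: read the wrist's pose just before it. camera_info takes no time and is no camera call; for the wrist camera it gives the pose at the moment of the call.
A pose or a line that the arm cannot do raises robot.PlanningError and nothing moves.
- robot.sign_off(): hands the job in, once; it reports no verdict.
The state is a dict: "time": time; "qpos": joint angles; "joint_vel": joint speeds; "effort": joint torques, N m; "ee_pos": TCP position; "tool_rot": TCP orientation; "force": force on the tool from outside, world axes, zero at the start; "moment": the same for the moment, N m; "opening": finger opening in m.
Only numpy, scipy, OpenCV 4.12 (cv2) and the standard library are available. Lean on these libraries where they do the work, as an engineer would, in place of code of your own. Each camera call takes 0.05 s, during which the arm holds its last target. There are 200 camera calls.

## Task

Change the marking pallet over to the next part. First take the finished cap off the pallet and stand it in the empty pocket of the pink tray without upsetting the two caps already there; then build up the pallet, one thing on the other in this order: the square riser block centred in the dark outline and square to it, the round grey cradle centred on the riser with its recess up, and last the blank cap from the table, standing upright inside the cradle's recess.

Things in the scene. Friction and masses are not known exactly. Their poses are not given: they have to be found in the camera images.
- finished_cap: black plastic flanged cap, standing upright: round flange 40 mm diameter and 8 mm thick at the bottom, round body 28 mm diameter above it, 45 mm tall overall; about 0.09 kg. Origin: centre of the underside, z up along its axis. The finished part: the only cap standing on the pallet at the start, within about 15 mm of the middle of the outline.
- blank_cap: black plastic flanged cap, standing upright: round flange 40 mm diameter and 8 mm thick at the bottom, round body 28 mm diameter above it, 45 mm tall overall; about 0.09 kg. Origin: centre of the underside, z up along its axis. The blank, same shape as the finished one: the only cap standing on the bare table top at the start.
- riser: Square aluminium riser block, 60 x 60 mm and 30 mm tall, plain flat top with a small dark hole near each corner, lying flat on the table; about 0.28 kg. Origin: centre of the underside, x and y square to its sides, z up.
- cradle: Grey plastic round cradle (a shallow cup), lying on the table with its recess up: 58 mm outer diameter, 20 mm tall, recess 49 mm diameter and 10 mm deep, wall 4.5 mm, floor of the recess 10 mm above the underside; about 0.07 kg. Origin: centre of the underside, z up.
- pallet: Fixed flat pallet, 160 x 160 mm, aluminium with a brown board on top, top face 10 mm above the table, with a dark square outline (66 mm across, lines flush) in its middle. Origin: centre of the underside, on the table, exactly under the outline's centre; x and y run square to the outline, z up.
- tray: Fixed pink foam tray, 74 mm along its own x, 190 mm along its own y, walls 6 mm thick and 14 mm high. Two dividers as high as the walls make a row of three pockets along y, 61.3 mm from centre to centre, each 62 mm (x) by 55 mm (y) inside, with the floor 6 mm above the table. Two pockets hold a cap each, one is empty. Origin: centre of the underside, on the table, z up.
- empty_pad: Thin grey felt square, 26 mm, flush on the floor of the one empty pocket of the tray, near the pocket's middle (within 4 mm). Origin: its centre, at the level of the pocket's floor; axes as the tray's: x across the row of pockets, y along it.
- tray_cap_a: black plastic flanged cap, standing upright: round flange 40 mm diameter and 8 mm thick at the bottom, round body 28 mm diameter above it, 45 mm tall overall; about 0.09 kg. Origin: centre of the underside, z up along its axis. One of the two caps that already stand in the tray's pockets; to be left standing where it is.
- tray_cap_b: black plastic flanged cap, standing upright: round flange 40 mm diameter and 8 mm thick at the bottom, round body 28 mm diameter above it, 45 mm tall overall; about 0.09 kg. Origin: centre of the underside, z up along its axis. The other cap that already stands in the tray; to be left standing where it is.
There are look-alikes about, which are no part of the job. Leave any red look-alike of the riser alone. Leave any orange look-alike of the finished_cap alone.

How it is judged:
On the way, in this order (a step that is already met when the one before it is completed fails the run):
1. the finished cap stands in the tray's empty pocket, released (horizontal distance between finished_cap and empty_pad below 0.018 m and z of finished_cap in the frame of empty_pad between -0.003 and 0.003 m and angle between finished_cap's own z axis and vertical below 0.1 rad and linear speed of finished_cap below 0.02 m/s and contact force between finished_cap and the fingers below 0.1 N), for 0.2 s.
2. the riser lies in the pallet's outline, square to it, released (horizontal distance between riser and pallet below 0.01 m and z of riser in the frame of pallet between 0.007 and 0.013 m and angle between riser's own z axis and vertical below 0.1 rad and linear speed of riser below 0.02 m/s and contact force between riser and the fingers below 0.1 N and (angle between the x axis of riser and the x axis of pallet, either way round below 0.2 rad or angle between the x axis of riser and the y axis of pallet, either way round below 0.2 rad)), for 0.2 s.
3. the cradle stands on the riser, released (all of step 2 and horizontal distance between cradle and riser below 0.01 m and z of cradle in the frame of riser between 0.027 and 0.033 m and angle between cradle's own z axis and vertical below 0.1 rad and linear speed of cradle below 0.02 m/s and contact force between cradle and the fingers below 0.1 N), for 0.2 s.
4. the blank cap stands in the cradle's recess, released (all of step 3 and horizontal distance between blank_cap and cradle below 0.008 m and z of blank_cap in the frame of cradle between 0.007 and 0.013 m and angle between blank_cap's own z axis and vertical below 0.1 rad and linear speed of blank_cap below 0.02 m/s and contact force between blank_cap and the fingers below 0.1 N), for 0.2 s.
At the end, for the whole second after the job is handed in: Finished cap on the floor of the empty pocket (18 mm of the pad), riser on the pallet (10 mm, 0.2 rad of square), cradle on riser (10 mm), blank in the recess (8 mm); heights to 3 mm, upright to 0.1 rad, released, at rest; the two tray caps upright, within 25 mm of where they were (all of step 1 and all of step 4 and angle between each of tray_cap_a, tray_cap_b's own z axis and vertical below 0.1 rad and distance of each of tray_cap_a, tray_cap_b from where it was at the start of the episode below 0.025 m); the robot touches nothing.
It fails at once if a cap that was already in the tray is knocked over or moved out of its place (angle between any of tray_cap_a, tray_cap_b's own z axis and vertical above 0.5 rad or distance of any of tray_cap_a, tray_cap_b from where it was at the start of the episode above 0.03 m).
It also fails if it takes over 115 s, if anything falls off the work surface, if the arm or the gripper's body presses on something with over 40 N, if the wrist force passes 120 N, or if a joint passes its speed limit or range.

## Working session

There is one attempt and no reset: what is moved stays moved. The work goes in short steps, each a Python script; the robot and the scene stay as the last script left them, time stands still between calls to the robot, and variables do not carry over. Pictures are saved under pics/ and viewed, about 12 in all and at most 16, crops included, and the job is handed in when it is done.

```bash
ls; mkdir -p pics; cat > h.py <<'E'
import numpy as np, cv2
from rig import robot
def cam(n):
    c=robot.camera_info(n); R,_=cv2.Rodrigues(np.array(c["rvec"],float)); K=np.array([[c["fx"],0,c["cx"]],[0,c["fy"],c["cy"]],[0,0,1]])
    return K,R,np.array(c["tvec"],float).reshape(3)
def cast(c,uv,z):
    K,R,t=c; uv=np.atleast_2d(np.array(uv,float)); o=-R.T@t
    d=(np.linalg.inv(K)@np.c_[uv,np.ones(len(uv))].T).T@R
    return o+d*((z-o[2])/d[:,2])[:,None]
def proj(c,P):
    K,R,t=c; q=(K@(R@np.atleast_2d(P).T+t[:,None])).T; return q[:,:2]/q[:,2:]
def down(yaw): # tool z down, tool y (jaw direction) at angle yaw from world x
    y=np.array([np.cos(yaw),np.sin(yaw),0]); z=np.array([0,0,-1.]); return np.c_[np.cross(y,z),y,z]
def save(n,im): cv2.imwrite(n,cv2.cvtColor(im,cv2.COLOR_RGB2BGR))
E
python3 - <<'E'
from h import *
for n in("top","side"):
    im=robot.grab_frame(n); save(f"pics/{n}0.png",im); c=cam(n); print(n,c[0][0],(-c[1].T@c[2]).round(3),(c[1][2]).round(2))
s=robot.get_state(); print(s["time"],s["tool_rot"])
E
```

```text
pics
top [464.24653779   0.         321.39081946] [0.443 0.053 1.   ] [ 0.1   0.   -0.99]
side [488.57405517   0.         323.68109676] [ 0.322 -0.654  0.741] [ 0.21  0.7  -0.68]
0.1 [[-9.02253055e-01  4.31206747e-01 -4.07398291e-04]
 [ 4.31206936e-01  9.02252524e-01 -9.80241484e-04]
 [-5.51106049e-05 -1.06009884e-03 -9.99999437e-01]]
```

View pics/top0.png

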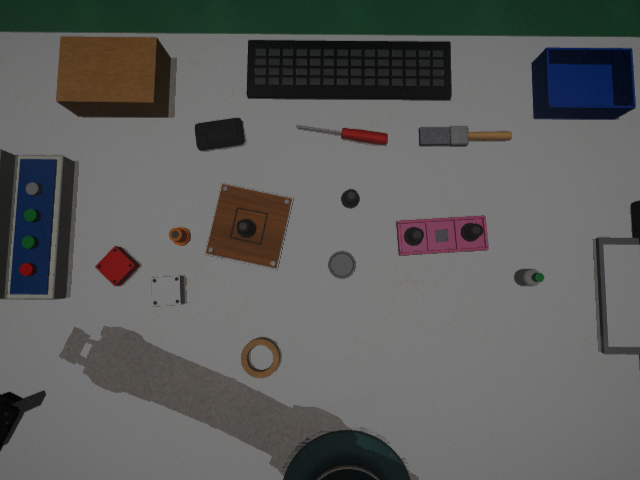

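View pics/side0.png

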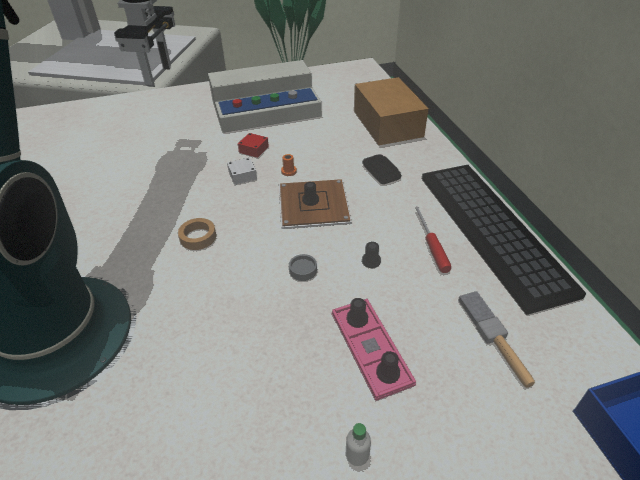

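Top view candidates:
- **Finished cap:** (247,228), the only one on the pallet. (179,235) is orange, so it is the look-alike.
- **Blank:** (350,198), black and on bare table.
- **Tray caps:** (414,236) and (471,232), with the pad at (442,236).
- **Riser:** (168,291), silver. (117,266) is the red look-alike.
- **Cradle:** (342,264), grey. (260,357) is a tan ring.

Next I'll measure these and confirm them in one crop.

```bash
cat > m1.py <<'E'
from h import *
im=cv2.cvtColor(cv2.imread("pics/top0.png"),cv2.COLOR_BGR2RGB); c=cam("top")
hsv=cv2.cvtColor(im,cv2.COLOR_RGB2HSV); v=hsv[...,2]
def blob(mask,uv,r=30):
    m=np.zeros_like(mask); x,y=uv; m[y-r:y+r,x-r:x+r]=mask[y-r:y+r,x-r:x+r]
    cs,_=cv2.findContours(m,cv2.RETR_EXTERNAL,cv2.CHAIN_APPROX_NONE); k=min(cs,key=lambda k:-cv2.contourArea(k)); return k
def rep(n,k,z):
    (cx,cy),wh,a=cv2.minAreaRect(k); M=cv2.moments(k); g=(M['m10']/M['m00'],M['m01']/M['m00'])
    box=cast(c,cv2.boxPoints(((cx,cy),wh,a)),z); e=box[1]-box[0]
    print(n,np.round((cx,cy),1),np.round(g,1),np.round(wh,1),"rect",cast(c,(cx,cy),z)[0,:2].round(4),"cent",cast(c,g,z)[0,:2].round(4),"ang",round(np.degrees(np.arctan2(e[1],e[0]))%90,1))
dark=((v<75)*255).astype(np.uint8)
for n,uv,z in(("fin",(247,228),.035),("blank",(350,198),.02),("ta",(414,236),.02),("tb",(471,232),.02)): rep(n,blob(dark,uv,18),z)
for n,uv in(("cradle",(342,264)),):
    rep(n,blob(((v<140)*255).astype(np.uint8),uv,20),.02)
pink=((hsv[...,1]>70)&((hsv[...,0]>150))*1).astype(np.uint8)*255
rep("tray",blob(pink,(442,236),60),.014)
brown=((hsv[...,1]>80)&(hsv[...,0]<25)).astype(np.uint8)*255
rep("pallet",blob(brown,(250,226),48),.010)
print(hsv[285:298:3,140:200:4,2])
print("riser",cast(c,(167,290),.03)[0],"pad",cast(c,(442,236),.006)[0])
save("pics/crop1.png",cv2.resize(im[170:320,90:500],None,fx=1.95,fy=1.95,interpolation=cv2.INTER_CUBIC))
E
python3 m1.py
```

```text
fin [246.5 227.5] [246.  232.7] [35. 35.] rect [0.5511 0.2131] cent [0.5401 0.2138] ang 0.6
blank [350. 198.] [350.  198.4] [18. 18.] rect [ 0.6186 -0.004 ] cent [ 0.6178 -0.004 ] ang 0.6
ta [413.5 236. ] [413.4 235.9] [18. 19.] rect [ 0.5384 -0.1389] cent [ 0.5386 -0.1386] ang 0.6
tb [472.4 231.4] [471.4 231.5] [19.  23.2] rect [ 0.5496 -0.2637] cent [ 0.5493 -0.2617] ang 5.0
cradle [341.5 263.5] [341.5 263.5] [39. 39.] rect [0.4786 0.0133] cent [0.4786 0.0133] ang 0.6
tray [442.  234.9] [441.9 234.9] [34.6 90.2] rect [ 0.5421 -0.2008] cent [ 0.5419 -0.2005] ang 4.2
pallet [248.4 225.4] [248.6 225.6] [72.  71.4] rect [0.5585 0.2134] cent [0.5581 0.2128] ang 79.5
[[117 120 118 119 120 123 121 120 121 122  42  72 119 120 121]
 [119 120 117 121 120 122 120 120 121 120  51  67 120 119 119]
 [119 119 119 119 121 121 120 120 120 122  58  64 121 120 120]
 [118 117 119 119 120 120 120 121 120 121  70  63 120 120 121]
 [119 121 120 120 120 120 121 122 119 120  81  57 120 121 119]]
riser [0.41946095 0.37543452 0.03      ] pad [ 0.54042726 -0.20284001  0.006     ]
```

View pics/crop1.png

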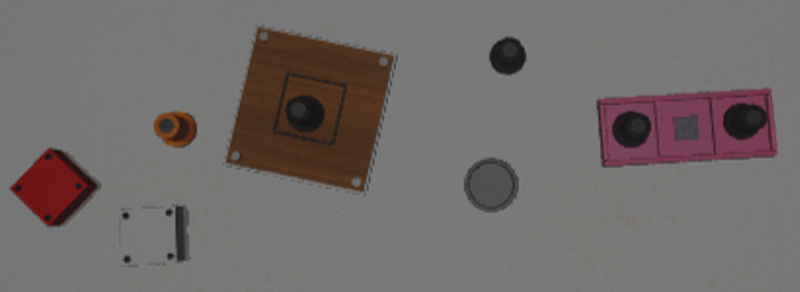

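The crop confirms those choices: black cap in the outline, silver riser with four dark holes, grey cradle, lone black blank, and a grey pad in the middle pocket. Next is a closer wrist look from above the pallet.

```bash
python3 - <<'E'
from h import *
robot.move_ptp([0.51,0.22,0.26],down(np.radians(-13)))
c=robot.camera_info("wrist"); K,R,t=cam("wrist"); im=robot.grab_frame("wrist"); save("pics/w1.png",im)
np.savez("w1.npz",K=K,R=R,t=t)
print(robot.get_state()["time"],K[0],(-R.T@t).round(3),R[2].round(2),robot.get_state()["qpos"][6])
for P in([.551,.213,.055],[.5585,.2134,.01],[.42,.375,.03]): print(proj((K,R,t),P).round(0))
E
```

```text
1.7 [347.59916209   0.         320.99975778] [0.526 0.294 0.422] [-0.06 -0.25 -0.97] -0.5779862568443757
[[361. 218.]]
[[363. 209.]]
[[206.  93.]]
```

View pics/w1.png

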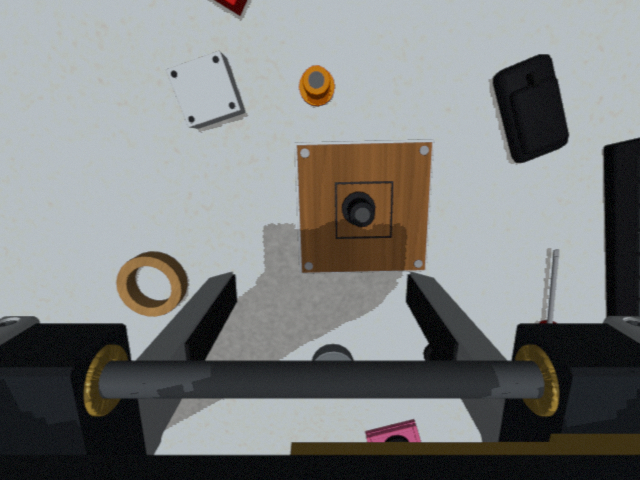

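The wrist view shows the pallet outline spanning about (336,183)-(392,238), the finished cap at (359,209), riser holes at (175,73),(215,60),(232,105),(192,119), and the orange look-alike at (317,86). I'll measure these with masks, then take a close look above the cap.

```bash
cat >> h.py <<'E'
def shot(name):
    c=cam("wrist"); im=robot.grab_frame("wrist"); save(f"pics/{name}.png",im); return c,im
def contours(mask,amin=5,amax=1e9,win=None):
    m=mask.astype(np.uint8)*255
    if win: w=np.zeros_like(m); a,b,x,y=win; w[b:y,a:x]=m[b:y,a:x]; m=w
    cs,_=cv2.findContours(m,cv2.RETR_EXTERNAL,cv2.CHAIN_APPROX_NONE)
    return sorted([k for k in cs if amin<=cv2.contourArea(k)<=amax],key=cv2.contourArea,reverse=True)
def cen(k): M=cv2.moments(k); return np.array([M['m10'],M['m01']])/M['m00']
def worldrect(c,k,z):
    P=cast(c,k.reshape(-1,2),z)[:,:2]; (x,y),wh,a=cv2.minAreaRect((P*1000).astype(np.float32)); return np.array([x,y])/1000,np.array(wh),a
def worldcirc(c,k,z):
    P=cast(c,k.reshape(-1,2),z)[:,:2]; (x,y),wh,a=cv2.fitEllipse((P*1000).astype(np.float32)); return np.array([x,y])/1000,np.array(wh)
E
python3 - <<'E'
from h import *
d=np.load("w1.npz"); c=(d["K"],d["R"],d["t"]); im=cv2.cvtColor(cv2.imread("pics/w1.png"),cv2.COLOR_BGR2RGB)
hsv=cv2.cvtColor(im,cv2.COLOR_RGB2HSV); v=hsv[...,2]
br=(hsv[...,1]>70)&(v>40)
k=contours(br,200,win=(290,135,440,280))[0]; print("pallet",worldrect(c,k,.01))
rv=[cen(q) for q in contours(~br&(v>75),8,150,win=(300,146,430,270))]; P=cast(c,rv,.01); print("rivets",np.round(rv,1),P[:,:2].round(4),P.mean(0))
hs=[cen(q) for q in contours(v<90,5,80,win=(168,55,238,125))]; P=cast(c,hs,.03)[:,:2]; print("holes",np.round(hs,1),P.round(4),P.mean(0))
for n in range(len(P)): e=P[n]-P[n-1]; print(np.linalg.norm(e).round(4),np.degrees(np.arctan2(e[1],e[0]))%90)
robot.move_ptp([0.545,0.16,0.2],down(np.radians(-13)))
c,im=shot("w2"); np.savez("w2.npz",K=c[0],R=c[1],t=c[2]); print(robot.get_state()["time"],proj(c,[.551,.213,.055]))
E
```

```text
pallet (array([0.55897644, 0.21210721]), array([154.1574707 , 153.86289978]), 78.43119049072266)
rivets [[304.4 152.8]
 [423.9 149.9]
 [417.8 263.4]
 [308.3 265.6]
 [300.5 260.2]] [[0.5057 0.2927]
 [0.64   0.2653]
 [0.6123 0.131 ]
 [0.4783 0.1586]
 [0.4705 0.1676]] [0.54136196 0.20304278 0.01      ]
holes [[215.3  59. ]
 [173.5  73.6]
 [231.5 105.3]
 [190.9 118.7]] [[0.4395 0.4037]
 [0.3932 0.4002]
 [0.4429 0.3573]
 [0.3968 0.3541]] [0.41807446 0.37880422]
0.0654 49.283380341722285
0.0464 4.268868602624536
0.0657 49.19737381442674
0.0463 3.9819476912259404
2.2083 [[314.6656269 172.9870858]]
```

View pics/w2.png

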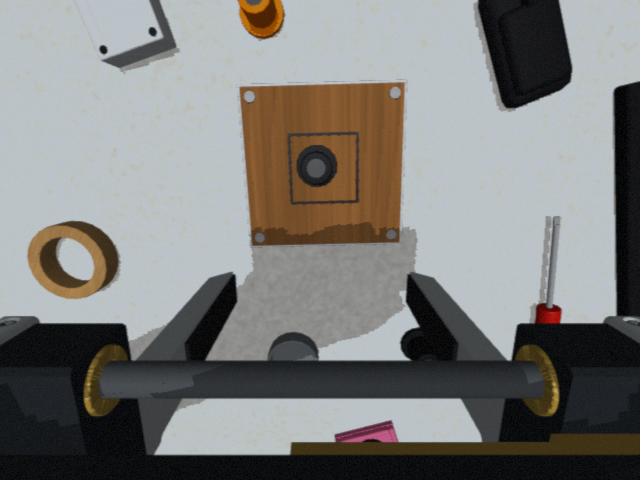

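Pallet centre is (0.559,0.212) and its axis is -11.5°, which agrees with the top view. The finished cap sits at (317,166) in this view. Picking it now, then looking at the tray while carrying it.

```bash
python3 - <<'E'
from h import *
d=np.load("w2.npz"); c=(d["K"],d["R"],d["t"]); im=cv2.imread("pics/w2.png"); v=im.max(2); hsv=cv2.cvtColor(im,cv2.COLOR_BGR2HSV)
k=contours((v<70)|(hsv[...,1]<60),200,win=(293,137,354,200))[0]; p,wh=worldcirc(c,cv2.convexHull(k),.018); print("flange",p,wh,cen(k))
top=cast(c,(316,168),.055)[0,:2]; print("bodytop",top)
assert np.linalg.norm(p-top)<.006
p=(p+top)/2; Y=down(np.radians(4.2))
robot.gripper_to(0.07)
robot.move_ptp([*p,.14],Y); robot.move_linear([*p,.042],.12,threshold=15)
print(robot.get_state()["ee_pos"]); robot.gripper_to(0.0); print("open",robot.get_state()["opening"])
robot.move_linear([*p,.15],.2)
robot.move_ptp([.54,-.24,.26],Y); c,im=shot("w3"); np.savez("w3.npz",K=c[0],R=c[1],t=c[2]); s=robot.get_state(); print(s["time"],s["opening"])
E
```

```text
flange [0.5527782  0.21700418] [38.69808197 39.48563004] [316.32381708 165.38289717]
bodytop [0.55310059 0.21687054]
[0.5534401  0.21700228 0.04278066]
open 0.02757842143523983
7.3667 0.027507698794226987
```

View pics/w3.png

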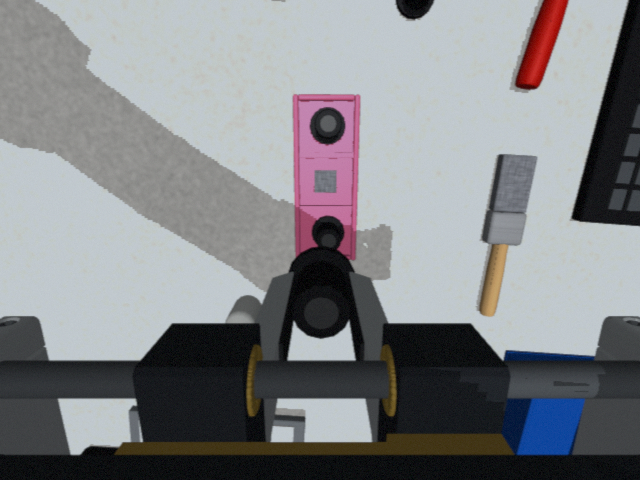

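The cap is held upright at about (322,300). The pad is clear at (326,181), between the caps at (327,125) and (327,235).

```bash
python3 - <<'E'
from h import *
d=np.load("w3.npz"); c=(d["K"],d["R"],d["t"]); im=cv2.imread("pics/w3.png"); hsv=cv2.cvtColor(im,cv2.COLOR_BGR2HSV)
k=contours(hsv[...,1]<60,100,win=(305,163,347,198))[0]; p,wh,a=worldrect(c,k,.006); print("pad",p,wh,a,cen(k))
assert np.linalg.norm(p-[.5404,-.2028])<.008 and 20<wh.min() and wh.max()<32
Y=down(np.radians(4.2))
robot.move_ptp([*p,.14],Y); hit=robot.move_linear([*p,.0392],.06,threshold=8); s=robot.get_state(); print(hit,s["ee_pos"],s["force"])
robot.gripper_to(0.045); robot.pause(.3); robot.move_linear([*p,.15],.2)
robot.gripper_to(0.09)
robot.move_ptp([.56,-.28,.24],Y); c,im=shot("w4"); np.savez("w4.npz",K=c[0],R=c[1],t=c[2])
robot.move_ptp([.52,-.07,.26],Y); c,im2=shot("w5"); np.savez("w5.npz",K=c[0],R=c[1],t=c[2]); print(robot.get_state()["time"])
save("pics/w45.png",cv2.resize(np.hstack([im[:340,150:550],im2[:340,120:520]]),None,fx=1,fy=1))
E
```

```text
pad [ 0.54231482 -0.20215805] [24.6857605  25.88582039] 4.009498119354248 [325.02380952 180.80645161]
False [ 0.54247868 -0.20218948  0.03947522] [-0.00572986 -0.42321035 -1.33827478]
13.625
```

View pics/w45.png

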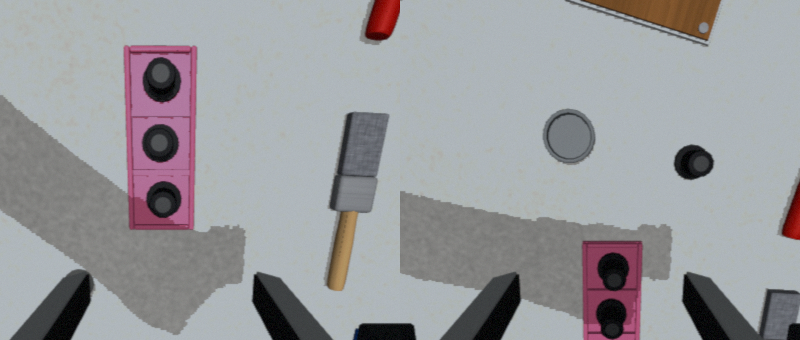

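Left half: the finished cap stands centred in the middle pocket and the tray caps are undisturbed. Right half: cradle at full-image (289,136), blank at (410,162). Next is the riser, with a close look before grasping.

```bash
python3 - <<'E'
from h import *
for n in("w5",):
    d=np.load("w5.npz"); c=(d["K"],d["R"],d["t"]); im=cv2.imread("pics/w5.png"); v=im.max(2)
    bg=np.median(v[180,150:250]); print("bg",bg)
    k=contours(v<bg-35,300,win=(255,100,325,175))[0]; print("cradle",worldcirc(c,cv2.convexHull(k),.018),cen(k))
    k=contours(v<70,100,win=(385,135,440,190))[0]; print("blank",worldcirc(c,k,.01),cen(k))
robot.move_ptp([.42,.315,.2],down(np.radians(4)))
c,im=shot("w6"); np.savez("w6.npz",K=c[0],R=c[1],t=c[2]); v=im.max(2)
print(proj(c,[.418,.378,.03]),robot.get_state()["time"])
q=proj(c,[.418,.378,.03])[0].astype(int)
hs=[cen(k) for k in contours(v<90,8,150,win=(q[0]-50,q[1]-50,q[0]+50,q[1]+50))]; P=cast(c,hs,.03)[:,:2]; print(np.round(hs,1),P.round(4),P.mean(0))
E
```

```text
bg 183.0
cradle (array([0.47755557, 0.01239736]), array([57.87678909, 59.91614532])) [288.74834087 136.13627451]
blank (array([ 0.6212738 , -0.00523172]), array([36.64747238, 43.65714645])) [412.78786289 161.99825114]
[[322.9737139  159.03240982]] 15.1667
[[298.4 133.1]
 [348.9 132.5]
 [299.6 184.1]
 [348.4 183.6]] [[0.394  0.3995]
 [0.44   0.4032]
 [0.3975 0.3534]
 [0.4436 0.357 ]] [0.41877262 0.37825731]
```

View pics/w6.png

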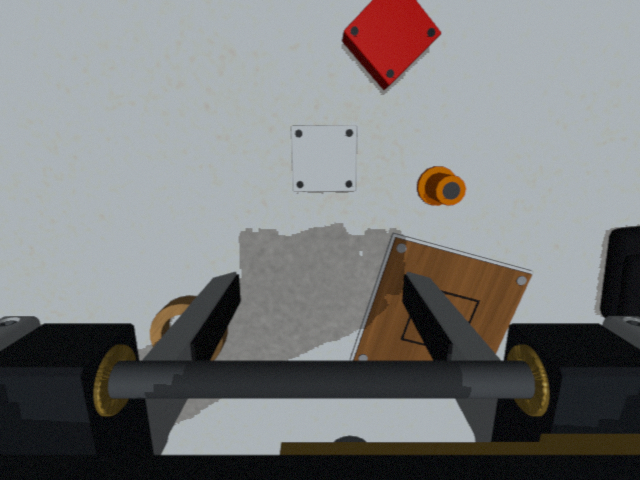

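The silver riser is square in view, with holes at (298,133),(349,132),(348,184),(300,184). The orange cap at (440,186) is clear of the finger sweep. Grasping and placing it.

```bash
python3 - <<'E'
from h import *
Y=down(np.radians(4.5)); Z=down(np.radians(-11.5)); p=[.4188,.3783]; q=[.5590,.2120]
robot.gripper_to(.086)
robot.move_ptp([*p,.12],Y); print(robot.move_linear([*p,.0235],.08,threshold=10)); z=robot.get_state()["ee_pos"][2]
robot.gripper_to(0); print("open",robot.get_state()["opening"],z)
robot.move_linear([*p,.12],.2); robot.move_ptp([*q,.12],Z)
print(robot.move_linear([*q,z+.0105],.06,threshold=10)); s=robot.get_state(); print(s["ee_pos"],s["force"],s["opening"])
robot.gripper_to(.078); robot.pause(.3); robot.move_linear([*q,.13],.2)
robot.move_ptp([.545,.16,.22],Z); robot.pause(.2); c,im=shot("w7"); np.savez("w7.npz",K=c[0],R=c[1],t=c[2]); print(robot.get_state()["time"],proj(c,[*q,.04]))
v=im.max(2); u=proj(c,[*q,.04])[0].astype(int)
hs=[cen(k) for k in contours(v<90,8,150,win=(u[0]-38,u[1]-38,u[0]+38,u[1]+38))]; P=cast(c,hs,.04)[:,:2]; print(np.round(hs,1),P.round(4),P.mean(0))
E
```

```text
False
open 0.05996763472764641 0.02394282985316659
False
[0.5591826  0.21211638 0.03479505] [-0.3345997   0.40140688 -3.36038423] 0.059833060648432704
23.1167 [[325.79569138 169.7933509 ]]
[[350.3 145.1]
 [301.3 145. ]
 [349.2 194.3]
 [301.8 194. ]] [[0.5861 0.2299]
 [0.5408 0.2392]
 [0.5769 0.1843]
 [0.5314 0.1938]] [0.55879585 0.21180924]
```

View pics/w7.png

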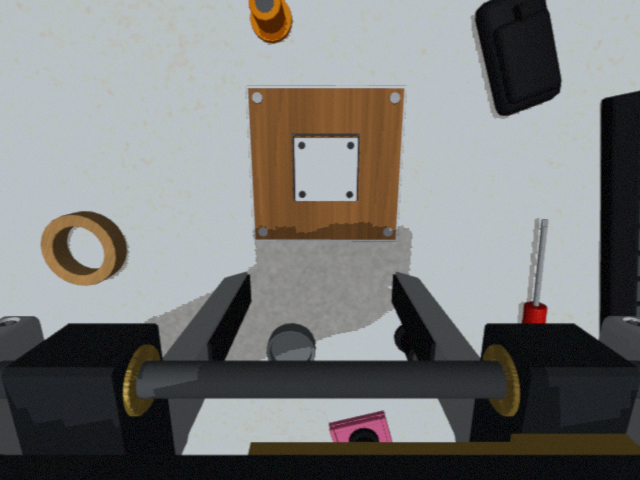

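The riser sits square in the outline, with holes at (302,145)-(349,194) and its centre within 0.3 mm of target. Now the cradle.

```bash
python3 - <<'E'
from h import *
Y=down(0.); Z=down(np.radians(-11.5)); p=[.4778,.0126]; q=[.5588,.2119]
robot.gripper_to(.086)
robot.move_ptp([*p,.12],Y); print(robot.move_linear([*p,.0225],.08,threshold=10)); z=robot.get_state()["ee_pos"][2]
robot.gripper_to(0); print("open",robot.get_state()["opening"],z)
robot.move_linear([*p,.14],.2); robot.move_ptp([*q,.14],Z)
print(robot.move_linear([*q,z+.0405],.05,threshold=8)); s=robot.get_state(); print(s["ee_pos"],s["force"],s["opening"])
robot.gripper_to(.075); robot.pause(.3); robot.move_linear([*q,.15],.2)
robot.move_ptp([.545,.16,.24],Z); robot.pause(.2); c,im=shot("w8"); np.savez("w8.npz",K=c[0],R=c[1],t=c[2]); print(robot.get_state()["time"],proj(c,[*q,.06]))
robot.move_ptp([.60,-.06,.2],Y); c2,im2=shot("w9"); np.savez("w9.npz",K=c2[0],R=c2[1],t=c2[2]); print(proj(c2,[.621,-.005,.01]))
save("pics/w89.png",np.hstack([im[:340,150:520],im2[:340,150:520]]))
E
```

```text
False
open 0.05690685894224989 0.022901734312082467
False
[0.55891145 0.21196883 0.06367265] [-0.87262368 -0.68019441 -0.90419878] 0.056956970102925455
31.6333 [[325.59416939 169.96214339]]
[[342.55164214 169.52107797]]
```

View pics/w89.png

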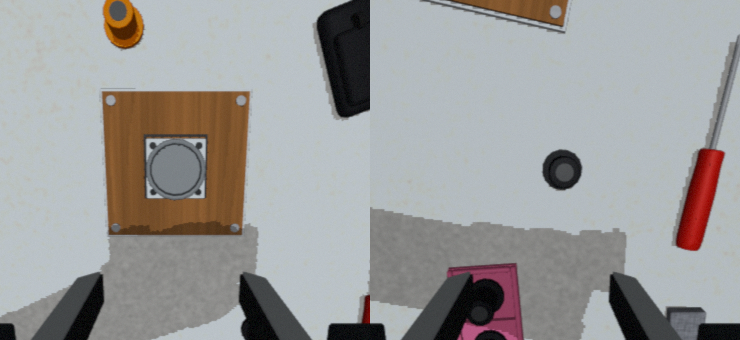

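The cradle is on the riser, recess up, at about (326,169) in the full image. The blank is at (342,169). I'll measure both before picking.

```bash
python3 - <<'E'
from h import *
d=np.load("w8.npz"); c=(d["K"],d["R"],d["t"]); im=cv2.imread("pics/w8.png"); hsv=cv2.cvtColor(im,cv2.COLOR_BGR2HSV); v=hsv[...,2]
print(v[168,290:362].tolist())
m=(v<165)&(hsv[...,1]<60)&(v>40)
m=cv2.morphologyEx(m.astype(np.uint8),cv2.MORPH_OPEN,np.ones((9,9)))
k=contours(m,300,win=(288,130,364,205))[0]; print("cradle",worldcirc(c,cv2.convexHull(k),.06),cen(k))
g=cv2.GaussianBlur(v,(5,5),1)[125:210,285:365]
print("hough",[ (x+285,y+125,r) for x,y,r in (cv2.HoughCircles(g,cv2.HOUGH_GRADIENT,1,5,param1=80,param2=12,minRadius=22,maxRadius=33)[0][:4])])
d=np.load("w9.npz"); c=(d["K"],d["R"],d["t"]); im=cv2.imread("pics/w9.png"); v=im.max(2)
k=contours(v<100,100,win=(315,140,370,200))[0]; print("blank",worldcirc(c,cv2.convexHull(k),.008),cen(k))
k=contours((v>58)&(v<110),20,win=(328,158,358,186)); print([(cen(q),cv2.contourArea(q),cast(c,cen(q),.045)[0]) for q in k[:3]])
E
```

```text
[122, 116, 113, 105, 76, 59, 95, 116, 123, 109, 85, 96, 127, 134, 135, 135, 133, 135, 135, 134, 133, 134, 132, 135, 134, 134, 134, 134, 134, 133, 134, 134, 132, 133, 136, 137, 135, 133, 134, 134, 133, 133, 134, 134, 136, 133, 132, 133, 136, 132, 132, 135, 135, 134, 132, 135, 134, 135, 132, 111, 80, 88, 120, 124, 112, 85, 73, 108, 126, 123, 122, 123]
cradle (array([0.55870532, 0.21264346]), array([59.68728256, 63.40959167])) [325.31681476 168.71337434]
hough [(np.float32(325.5), np.float32(168.5), np.float32(23.3)), (np.float32(328.5), np.float32(163.5), np.float32(30.2)), (np.float32(326.5), np.float32(173.5), np.float32(27.9)), (np.float32(334.5), np.float32(166.5), np.float32(32.4))]
blank (array([ 0.62008868, -0.00521349]), array([38.9613533 , 39.35043716])) [341.64477612 169.33404407]
[(array([344.18905473, 171.92750533]), 234.5, array([ 0.62041006, -0.0050671 ,  0.045     ]))]
```

Two independent estimates agree for each. The recess centre is about (0.5588,0.2128) and the blank is (0.6202,-0.0051). Placing the blank.

```bash
python3 - <<'E'
from h import *
Y=down(0.); Z=down(np.radians(-11.5)); p=[.6202,-.0051]; q=[.5588,.2126]
robot.gripper_to(.07)
robot.move_ptp([*p,.13],Y); print(robot.move_linear([*p,.0345],.1,threshold=10)); z=robot.get_state()["ee_pos"][2]
robot.gripper_to(0); print("open",robot.get_state()["opening"],z)
robot.move_linear([*p,.18],.2); robot.move_ptp([*q,.18],Z)
print(robot.move_linear([*q,z+.0505],.05,threshold=8)); s=robot.get_state(); print(s["ee_pos"],s["force"],s["opening"])
robot.gripper_to(.046); robot.pause(.3); robot.move_linear([*q,.19],.15)
robot.move_ptp([.545,.16,.26],Z); robot.pause(.3); c,im=shot("w10")
robot.move_ptp([.40,.0,.35],Y); im2=robot.grab_frame("side"); save("pics/side1.png",im2); print(robot.get_state()["time"])
a=cv2.resize(im[100:230,260:390],(400,400),interpolation=cv2.INTER_CUBIC); b=cv2.resize(im2[130:410,230:430],(400,560)); 
b=cv2.copyMakeBorder(b,0,0,0,0,cv2.BORDER_CONSTANT); a=cv2.copyMakeBorder(a,0,160,0,0,cv2.BORDER_CONSTANT); save("pics/fin.png",np.hstack([a,b]))
v=im.max(2); k=contours(v<75,100,win=(305,140,350,195)); print([(cen(q),worldcirc(c,cv2.convexHull(q),.058)) for q in k[:2]])
E
```

```text
False
open 0.027437612205164403 0.035114496835619444
False
[0.55889825 0.212651   0.08583531] [-0.24791268 -0.53953378 -1.01565449] 0.027610816381628833
42.4667
[(array([324.54052434, 167.93947566]), (array([0.55846027, 0.21247723]), array([38.69715881, 39.06388092])))]
```

View pics/fin.png

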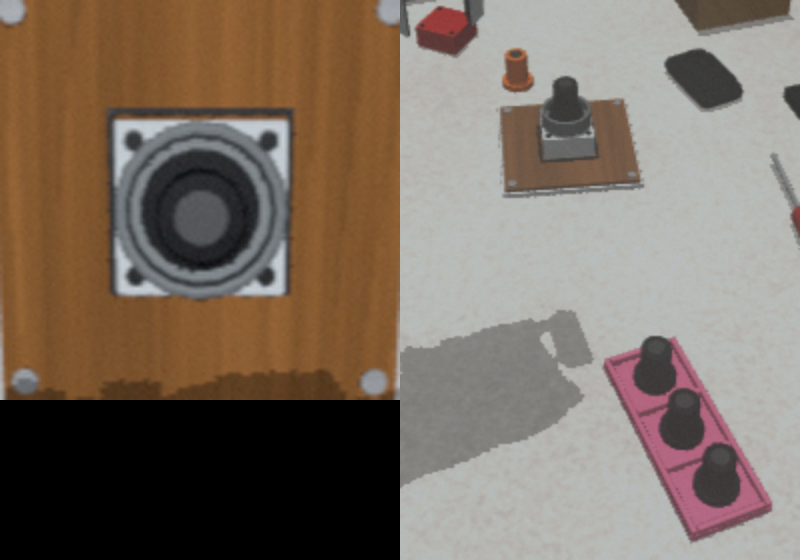

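The stack is concentric: the blank stands upright in the recess, on the cradle and riser, square in the outline. All three tray caps stand upright, and the robot is clear of everything.

```bash
python3 -c "
from rig import robot
robot.sign_off()"
```

```text
the job is handed in; nothing more can be done
```

The changeover is done and handed in, at about 42 s of the 115 s allowed. The finished cap was moved into the tray's empty pocket. The riser, the cradle and the blank cap were then stacked on the pallet in that order.

My last camera checks, against the measured pallet centre:

| Check | Result |
|---|---|
| Riser centre | Within about 0.3 mm of the outline's centre, and square to it |
| Cradle centre | About 1 mm off the riser's centre |
| Blank cap | Within about 1 mm of the recess centre, upright |
| Finished cap | Upright in the middle pocket; placed on the measured pad position, judged by eye afterwards |
| Two tray caps | Upright and apparently unmoved, judged by eye |

No move triggered a force stop, and the robot was clear of everything at hand-in. No check failed.

- **Cradle grip:** the gripper read 56.9 mm on the cradle, against its nominal 58 mm. A follow-up image showed the cradle seated and centred.
- **Top and wrist cameras:** they differed by up to about 3.5 mm on the riser and the caps. I used the closer wrist views.

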